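Find the biscuit stamp in the tins

ROBOT

A 6-joint arm with a two-finger parallel gripper is mounted at the origin on the work surface. World frame = base frame: x ahead of the robot, y to its left, z up, the work surface at z = 0. Lengths are in m, angles in rad, forces in N, time in s.
With the tool pointing down it reaches from about 0.3 to 0.875 m from the base axis. Payload 6.4 kg.
Tool frame: the origin (TCP) lies midway between the tips of the shut fingers; the grasp point (between the pads) lies 19 mm behind it; z points along the fingers, y is the line along which they close (so a half turn about z gives the same grasp; the last joint's range is limited). The gripper opens to 85 mm and grips with 20 to 120 N. Pads are 22 mm wide; open, the fingers measure 114 mm over their backs; the gripper's body (76 mm by 85 mm) begins 54 mm behind the grasp point. The pads swing forward as they close: fully open they stand 13 mm farther back than shut.
Start: joints at [1.001, 0.181, 1.607, -0, 1.354, -0.206], TCP at [0.205, 0.537, 0.231] pointing down, gripper open.
Joint ranges: [-2.99, 2.99], [-0.89, 2.07], [0.3, 2.58], [-1.14, 4.28], [0, 2.63], [-3.12, 3.12]. Speed limits (rad/s): [2.57, 2.57, 3.01, 3.14, 3.14, 3.14].

INTERFACE

Orientations are given as a unit quaternion [w, x, y, z].
In Python, from bench import status, camera, ctrl gives the robot as it stands. The module is installed in compiled form; this text tells all that it offers.
- The arm moves only by the shell command python3 -m handwheel 'ROWS'. ROWS is JSON, a list that holds one entry, the list of rows, each a list of 7 numbers: the opening, from -1 (shut) to 1 (fully open), then the shift along the tool's x, y, z in cm, then the turn, a rotation vector about the tool's x, y, z in degrees. A call has 1 to 10 rows; each row is the pose to reach, as a shift and turn from the pose commanded when the call began, along the tool's axes at that moment; what a row does not reach only later rows make up. A row lasts 1/8 s, in which the tool goes at most 62.5 mm and 10.7 degrees, less where a joint would pass 70% of its speed; a pose out of reach is approached as far as the arm can. A call with a gripper value outside its range is refused whole. The fingers move at their own pace and stop on an object; the grip force is fixed at half the most. Time passes only in rows, so rows that repeat a pose let the fingers close. It gives the time, the measured TCP pose, the force, the opening and the grip force at its end, in the units of the state.
- status.get_obs(): the state, without advancing time (a new reading comes with each control period).
- camera(name): name is "scene" or "top"; returns a dict with "frame" (480x640x3 uint8, blue, green, red), "depth" (480x640 float32, m along the optical axis (not along the pixel's ray), 0 where there is no reading), "fx", "fy", "cx", "cy" (pixels), "extrinsics" (4x4, takes a point from camera to world coordinates). Camera axes: x right, y down, z forward; pixel columns grow to the right and rows downward; lengths in m; the calibration is good to about 2 mm. A picture is of the moment at which its call begins.
- ctrl.hand_in(): hands the job in; it is judged then, once.
The state is a dict: "time_s": time; "q": joint angles; "dq": joint speeds; "joint_efforts": joint torques, N m; "eef_pos": TCP position; "eef_rot": TCP orientation; "wrist_force": force on the tool from outside, world axes, zero at the start; "torque": the same for the moment, N m; "opening": opening from 0.0 (shut) to 1.0 (fully open); "grasp_force": force on a finger pad.
Only numpy, scipy, OpenCV 4.12 (cv2) and the standard library are available. Lean on these libraries where they do the work, as an engineer would, in place of code of your own. Each camera call takes 0.05 s, during which the arm holds its last target. There are 200 camera calls.

TASK

The wooden biscuit stamp is in one of the three identical tins. Starting with the tin on the robot's left, lift the lids clear one at a time to look inside, putting each lid properly back on before going to the next tin; when you have found the stamp, stop searching, lay that tin's lid flat on the counter with its knob up, and stand the stamp upright wholly on the cork mat. Leave the other two tins covered, their contents inside, and the creamer, tumbler and pot where they are.

Things in the scene. Friction and masses are not known exactly. Their poses are not given: they have to be found in the camera images.
- tub_left_seat (a point): seat of the left tin (largest y, the robot's left): point on the tin's axis 8 mm below its rim, where its lid's origin lies when the lid is on. z: out of the tin's mouth along its axis, leaning 25 degrees from vertical towards the robot; y: along the row, to the robot's left. Outer diameter 102, inner 96, height 72; the tin's floor is 60 mm below this point
- tub_middle_seat (a point): seat of the middle tin (between the others): point on the tin's axis 8 mm below its rim, where its lid's origin lies when the lid is on. z: out of the tin's mouth along its axis, leaning 25 degrees from vertical towards the robot; y: along the row, to the robot's left. Outer diameter 102, inner 96, height 72; the tin's floor is 60 mm below this point
- tub_right_seat (a point): seat of the right tin (smallest y, the robot's right): point on the tin's axis 8 mm below its rim, where its lid's origin lies when the lid is on. z: out of the tin's mouth along its axis, leaning 25 degrees from vertical towards the robot; y: along the row, to the robot's left. Outer diameter 102, inner 96, height 72; the tin's floor is 60 mm below this point
- lid_left: loose lid that starts on the left tin, 120 g: aluminium disc, diameter 108, 5 thick, plug below (diameter 88, 8 deep, 4 mm play all round in the tin), dark wooden upright knob on top (cylinder, diameter 26, 32 tall). Origin: centre of the plug's underside; z towards the knob; disc top at z = 13, knob from z = 13 to 45 mm. On the counter it stands flat on its plug
- lid_middle: loose lid that starts on the middle tin, 120 g: aluminium disc, diameter 108, 5 thick, plug below (diameter 88, 8 deep, 4 mm play all round in the tin), dark wooden upright knob on top (cylinder, diameter 26, 32 tall). Origin: centre of the plug's underside; z towards the knob; disc top at z = 13, knob from z = 13 to 45 mm. On the counter it stands flat on its plug
- lid_right: loose lid that starts on the right tin, 120 g: aluminium disc, diameter 108, 5 thick, plug below (diameter 88, 8 deep, 4 mm play all round in the tin), dark wooden upright knob on top (cylinder, diameter 26, 32 tall). Origin: centre of the plug's underside; z towards the knob; disc top at z = 13, knob from z = 13 to 45 mm. On the counter it stands flat on its plug
- rack: fixed wooden rack holding three identical aluminium tins side by side, 125 mm apart, leaning 25 degrees towards the robot. Origin: on the counter below the middle tin's rim centre (which is 104 mm up); y along the row. A board overhangs the tins: underside 245 mm above the counter, front edge 18 mm behind the rim centres, so the tool must come in leaning along a tin's axis. Ends at y = +-216 mm
- stamp: wooden biscuit stamp standing on the floor of one of the three tins, hidden under its lid: round foot, diameter 66 and 14 mm high, with a straight round handle in its middle, diameter 24, from z = 14 to z = 56 mm. Origin: centre of the foot's underside; z along the handle to its top. About 110 g. It stands square to the sloping tin floor and may sit up to 15 mm off the tin's axis
- cutter: round steel biscuit cutter, a ring of diameter 64, wall 3, 26 mm high, lying in another of the tins. Origin: centre of its underside
- stopper: plain cork jar stopper, a disc of diameter 60, 30 mm high, in the remaining tin. Origin: centre of its underside
- mat: round cork mat lying fixed on the counter in front of the rack, diameter 130, 6 mm thick. Origin: centre of its underside
- creamer: white ceramic creamer standing on the counter in front of the rack, on the other side from the mat, about 70 mm wide plus a handle (to 60 mm from its axis), 85 mm tall. Origin: centre of its underside. The counter between it and the mat, straight ahead of the robot, is free
- tumbler: blue plastic tumbler, diameter 72, 110 mm tall, at the robot's far left. Origin: centre of its underside
- pot: small aluminium pot, diameter 130, 75 mm tall, with a straight handle on its side reaching 172 mm from its axis, at the robot's far right. Origin: centre of its underside
There are look-alikes about, which are no part of the job. What is shaped like the lid_middle but yellow is not meant.

How it is judged:
On the way, in this order (a step that is already met when the one before it is completed fails the run):
1. the left tin's lid is lifted clear (over 40 mm from its seat) while the other two lids are on (distance between lid_left and tub_left_seat above 0.04 m and distance between lid_middle and tub_middle_seat below 0.007 m and angle between the z axis of lid_middle and the z axis of tub_middle_seat, either way round below 0.06 rad and distance between lid_right and tub_right_seat below 0.007 m and angle between the z axis of lid_right and the z axis of tub_right_seat, either way round below 0.06 rad), for 0.2 s.
2. the stamp is lifted out of the left tin if it was there; otherwise the left lid is back on and the middle lid is lifted clear ((((distance between lid_left and tub_left_seat above 0.04 m and (distance between lid_middle and tub_middle_seat below 0.007 m and angle between the z axis of lid_middle and the z axis of tub_middle_seat, either way round below 0.06 rad) and (distance between lid_right and tub_right_seat below 0.007 m and angle between the z axis of lid_right and the z axis of tub_right_seat, either way round below 0.06 rad)) and z of stamp in the frame of tub_left_seat above 0.01 m) or (distance between lid_middle and tub_middle_seat above 0.04 m and (distance between lid_left and tub_left_seat below 0.007 m and angle between the z axis of lid_left and the z axis of tub_left_seat, either way round below 0.06 rad) and (distance between lid_right and tub_right_seat below 0.007 m and angle between the z axis of lid_right and the z axis of tub_right_seat, either way round below 0.06 rad)))), for 0.2 s.
3. stamp in the left tin: it now stands on the mat; in the middle tin: it is lifted out of it; in the right tin: the left and middle lids are on and the right lid is lifted clear (((distance between lid_left and tub_left_seat above 0.04 m and (horizontal distance between stamp and mat below 0.032 m and angle between stamp's own z axis and vertical below 0.1 rad and height (world z) of stamp between 0.003 and 0.009 m)) or ((distance between lid_middle and tub_middle_seat above 0.04 m and (distance between lid_left and tub_left_seat below 0.007 m and angle between the z axis of lid_left and the z axis of tub_left_seat, either way round below 0.06 rad) and (distance between lid_right and tub_right_seat below 0.007 m and angle between the z axis of lid_right and the z axis of tub_right_seat, either way round below 0.06 rad)) and z of stamp in the frame of tub_middle_seat above 0.01 m) or (distance between lid_right and tub_right_seat above 0.04 m and (distance between lid_left and tub_left_seat below 0.007 m and angle between the z axis of lid_left and the z axis of tub_left_seat, either way round below 0.06 rad) and (distance between lid_middle and tub_middle_seat below 0.007 m and angle between the z axis of lid_middle and the z axis of tub_middle_seat, either way round below 0.06 rad)))), for 0.2 s.
At the end, for the whole second after the job is handed in: The stamp stands upright (within 0.1 rad) and still on the cork mat, its centre within 32 mm of the mat's centre; the lid of one tin lies still and flat on the counter, knob up (within 0.1 rad); the other two lids are on their tins (origin within 7 mm of the seat, axes within 0.06 rad) (horizontal distance between stamp and mat below 0.032 m and angle between stamp's own z axis and vertical below 0.1 rad and height (world z) of stamp between 0.003 and 0.009 m and linear speed of stamp below 0.02 m/s and (((distance between lid_left and tub_left_seat above 0.04 m and (distance between lid_middle and tub_middle_seat below 0.007 m and angle between the z axis of lid_middle and the z axis of tub_middle_seat, either way round below 0.06 rad) and (distance between lid_right and tub_right_seat below 0.007 m and angle between the z axis of lid_right and the z axis of tub_right_seat, either way round below 0.06 rad)) and height (world z) of lid_left below 0.004 m and angle between lid_left's own z axis and vertical below 0.1 rad and linear speed of lid_left below 0.02 m/s) or ((distance between lid_middle and tub_middle_seat above 0.04 m and (distance between lid_left and tub_left_seat below 0.007 m and angle between the z axis of lid_left and the z axis of tub_left_seat, either way round below 0.06 rad) and (distance between lid_right and tub_right_seat below 0.007 m and angle between the z axis of lid_right and the z axis of tub_right_seat, either way round below 0.06 rad)) and height (world z) of lid_middle below 0.004 m and angle between lid_middle's own z axis and vertical below 0.1 rad and linear speed of lid_middle below 0.02 m/s) or ((distance between lid_right and tub_right_seat above 0.04 m and (distance between lid_left and tub_left_seat below 0.007 m and angle between the z axis of lid_left and the z axis of tub_left_seat, either way round below 0.06 rad) and (distance between lid_middle and tub_middle_seat below 0.007 m and angle between the z axis of lid_middle and the z axis of tub_middle_seat, either way round below 0.06 rad)) and height (world z) of lid_right below 0.004 m and angle between lid_right's own z axis and vertical below 0.1 rad and linear speed of lid_right below 0.02 m/s))); the robot touches nothing.
It fails at once if a later tin is opened while the stamp lies in an earlier one (((z of stamp in the frame of tub_left_seat below 0 m and distance between stamp and tub_left_seat below 0.08 m) and (distance between lid_middle and tub_middle_seat above 0.04 m or distance between lid_right and tub_right_seat above 0.04 m)) or ((z of stamp in the frame of tub_middle_seat below 0 m and distance between stamp and tub_middle_seat below 0.08 m) and distance between lid_right and tub_right_seat above 0.04 m)).
It fails at once if two lids are off at once ((distance between lid_left and tub_left_seat above 0.04 m and distance between lid_middle and tub_middle_seat above 0.04 m) or (distance between lid_left and tub_left_seat above 0.04 m and distance between lid_right and tub_right_seat above 0.04 m) or (distance between lid_middle and tub_middle_seat above 0.04 m and distance between lid_right and tub_right_seat above 0.04 m)).
It fails at once if the cutter or the stopper is taken out of its tin (distance of any of cutter, stopper from where it was at the start of the episode above 0.07 m).
It fails at once if the creamer, tumbler or pot is shifted by more than 30 mm or tipped (distance of any of creamer, tumbler, pot from where it was at the start of the episode above 0.03 m or angle between any of creamer, tumbler, pot's own z axis and vertical above 0.3 rad).
It also fails if it takes over 72 s, if anything falls off the work surface, if the arm or the gripper's body presses on something with over 40 N, if the wrist force passes 120 N, or if a joint passes its speed limit or range.

## Working session

There is one attempt and no reset: what is moved stays moved. The work goes in short steps, Python scripts to look and compute and a shell command to move; the robot and the scene stay as the last step left them, time stands still between calls to the robot, and variables do not carry over. Pictures are saved under pics/ and viewed, at most 10 in all, crops included, and the job is handed in when it is done.

```bash
mkdir -p pics
python3 - <<'E'
from bench import status,camera
import cv2,numpy as np
for n in("scene","top"):
    c=camera(n);cv2.imwrite(f"pics/{n}0.png",c["frame"]);np.savez(f"{n}0.npz",**c)
    print(n,c["fx"],c["cx"],c["cy"],np.round(c["extrinsics"],3).tolist())
print(status.get_obs())
E
```

```text
scene 471.50015417057 329.68014742021927 238.9190828514557 [[0.879, -0.452, 0.148, 0.391], [-0.476, -0.837, 0.27, -0.323], [0.002, -0.308, -0.951, 1.156], [0.0, 0.0, 0.0, 1.0]]
top 527.6807996924894 322.2834870263105 243.10531578978458 [[-0.022, -0.989, 0.148, 0.38], [-1.0, 0.024, 0.009, -0.01], [-0.013, -0.148, -0.989, 1.322], [0.0, 0.0, 0.0, 1.0]]
{'time_s': 0.1, 'q': array([ 1.00069592e+00,  1.81483695e-01,  1.60790423e+00, -1.63560291e-05,
        1.35381951e+00, -2.06329199e-01]), 'dq': array([-0.00086809, -0.00239655, -0.00107235, -0.00177348,  0.00115715,
       -0.0006281 ]), 'joint_efforts': array([ 1.01727121e-03, -4.45881844e+01, -3.52229977e+01,  1.50951558e-05,
        4.15990929e-03,  3.17971671e-05]), 'eef_pos': array([0.20431259, 0.53693886, 0.23046655]), 'eef_rot': array([-2.98234732e-04,  1.80882596e-01,  9.83504364e-01, -7.50328426e-04]), 'wrist_force': array([-0.66441338, -0.5390176 ,  0.7577702 ]), 'torque': array([-0.02874778, -0.01030211, -0.01275328]), 'grasp_force': 0.0, 'opening': 1.0010125801960872}
```

View pics/scene0.png

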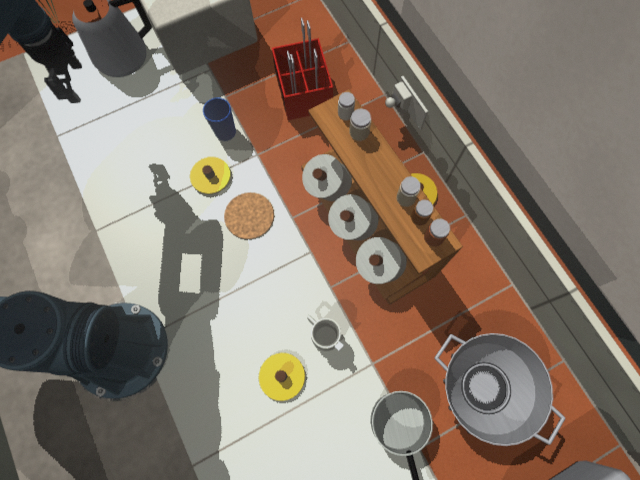

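View pics/top0.png

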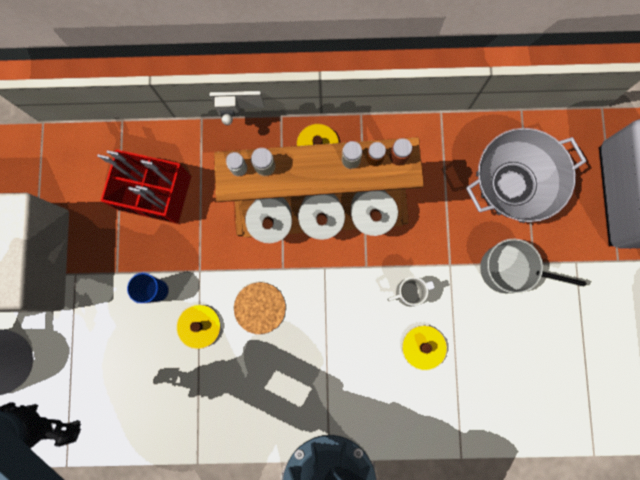

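The scene view shows the three tins with lids at about (322,176), (349,217), (378,260). The top view shows them at (269,221), (321,216), (374,214), with the mat at (260,307), the creamer at (410,291), and yellow decoys at (199,326), (425,347) and behind the rack. Next I fit the lid planes and circles from depth.

```bash
cat > h.py <<'E'
import numpy as np,cv2
from scipy.spatial.transform import Rotation as Ro
from bench import status,camera
def cloud(c):
    v,u=np.mgrid[0:480,0:640];d=c["depth"];E=c["extrinsics"]
    P=np.stack([(u-c["cx"])/c["fx"]*d,(v-c["cy"])/c["fy"]*d,d],-1)
    return P@E[:3,:3].T+E[:3,3]
def rot(q): return Ro.from_quat(np.roll(q,-1))
def go(p,R):
    "relative move (cm, deg) in tool axes from the measured pose to TCP p, rotation matrix R"
    o=status.get_obs();r=rot(o["eef_rot"]);m=r.inv().apply(np.array(p)-o["eef_pos"])*100
    R=np.array(R);best=min((R,R@np.diag([-1,-1,1])),key=lambda M:(r.inv()*Ro.from_matrix(M)).magnitude())
    w=(r.inv()*Ro.from_matrix(best)).as_rotvec(degrees=True)
    print("shift",np.round(m,2),"turn",np.round(w,1),"| tcp",np.round(o["eef_pos"],4),"open",round(float(o["opening"]),3),"t",round(o["time_s"],2),"q",np.round(o["q"],2))
E
python3 - <<'E'
from h import *
def circ(Q,n):
    e1=np.cross([0,1,0],n);e1/=np.linalg.norm(e1);e2=np.cross(n,e1);o=Q.mean(0)
    uv=np.stack([(Q-o)@e1,(Q-o)@e2],1).astype(np.float32)
    (a,b),r=cv2.minEnclosingCircle(uv);return o+a*e1+b*e2,r
for n,px in(("top",[(269,221),(321,216),(374,214)]),("scene",[(322,176),(349,217),(378,260)])):
    c=dict(np.load(n+"0.npz"));P=cloud(c);hsv=cv2.cvtColor(c["frame"],cv2.COLOR_BGR2HSV)
    for u,v in px:
        W=P[v-32:v+33,u-32:u+33].reshape(-1,3);S=hsv[v-32:v+33,u-32:u+33].reshape(-1,3)
        W=W[(S[:,1]<60)&(W[:,2]>.05)&(W[:,2]<.16)]
        Q=W
        best=0;rng=np.random.default_rng(0)
        for _ in range(300):
            a,b,d=W[rng.choice(len(W),3,False)];m=np.cross(b-a,d-a);m/=np.linalg.norm(m)+1e-9
            I=abs((W-a)@m)<.003
            if I.sum()>best:best=I.sum();Q=W[I]
        m=np.linalg.svd(Q-Q.mean(0))[2][2];m*=np.sign(m[2])
        ctr,r=circ(Q,m);print(n,len(Q),"n",m.round(3),"lean",np.degrees(np.arccos(m[2])).round(1),"ctr",ctr.round(4),"r",round(r,4),"mean",Q.mean(0).round(4))
    print("mat/creamer/free",[P[v,u].round(3).tolist() for u,v in([(260,307),(410,291),(335,310)] if n=="top" else [(249,216),(325,333),(290,265)])])
    M=cv2.inRange(hsv,(5,60,60),(25,220,255))
    u,v=(260,307) if n=="top" else (249,216)
    k=np.zeros_like(M);cv2.circle(k,(u,v),40,255,-1);X=P[(M&k)>0];X=X[abs(X[:,2]-.006)<.006]
    a,r=cv2.minEnclosingCircle(X[:,:2].astype(np.float32));print("mat",np.round(a,4),r,X[:,2].mean())
E
```

```text
top 1178 n [-0.42  -0.026  0.907] lean 24.9 ctr [0.6239 0.1138 0.1101] r 0.0687 mean [0.6182 0.1255 0.1079]
top 1222 n [-0.43  -0.021  0.903] lean 25.5 ctr [0.6209 0.0039 0.1068] r 0.0807 mean [0.624  0.0025 0.1083]
top 1188 n [-0.422 -0.023  0.906] lean 25.0 ctr [ 0.6249 -0.109   0.1056] r 0.0677 mean [ 0.6304 -0.1201  0.1079]
mat/creamer/free [[0.42, 0.161, 0.003], [0.452, -0.214, -0.001], [0.409, -0.025, 0.001]]
mat [0.4371 0.1645] 0.08322352916002274 0.004861258467785588
scene 1308 n [-0.414 -0.02   0.91 ] lean 24.5 ctr [0.6244 0.0975 0.1117] r 0.0843 mean [0.6186 0.1101 0.1093]
scene 1578 n [-0.415 -0.015  0.91 ] lean 24.5 ctr [0.62   0.0052 0.108 ] r 0.1137 mean [0.6221 0.0021 0.1089]
scene 1474 n [-0.424 -0.025  0.905] lean 25.1 ctr [ 0.6227 -0.0946  0.107 ] r 0.0807 mean [ 0.6273 -0.1134  0.1086]
mat/creamer/free [[0.415, 0.16, 0.005], [0.447, -0.2, 0.007], [0.45, -0.007, -0.003]]
mat [0.4367 0.1841] 0.09399384260177612 0.00569759873902596
```

Run:
```python
from h import *
from scipy.optimize import least_squares
from scipy.spatial import cKDTree
yaw=np.radians(2.95);s,cs=np.sin(np.radians(25)),np.cos(np.radians(25))
h=np.array([np.cos(yaw),np.sin(yaw),0]);ey=np.array([-np.sin(yaw),np.cos(yaw),0]);ez=-s*h+[0,0,cs];ex=np.cross(ey,ez)
o=np.array([.624,.0025,.1085])
for n in("top","scene"):
    c=dict(np.load(n+"0.npz"));P=cloud(c).reshape(-1,3);hsv=cv2.cvtColor(c["frame"],cv2.COLOR_BGR2HSV).reshape(-1,3)
    L=np.stack([(P-o)@ex,(P-o)@ey,(P-o)@ez],1)
    k=(abs(L[:,2])<.006)&(abs(L[:,1])<.2)&(abs(L[:,0])<.075)&(hsv[:,1]<60);Q=L[k]
    print(n,k.sum(),"mean height",Q[:,2].mean())
    def f(a,b,pitch=.125):
        d=np.min([np.hypot(Q[:,0]-a,Q[:,1]-b-i*pitch) for i in(-1,0,1)],0);return (d<.054).sum()-(d>=.054).sum()
    g=[(f(a,b),a,b) for a in np.arange(-.015,.015,.001) for b in np.arange(-.015,.015,.001)]
    m=max(g)[0];T=np.array([x for x in g if x[0]>=m-15]);a,b=T[:,1].mean(),T[:,2].mean()
    print("centre local",a,b,"score",m,"world",(o+a*ex+b*ey+Q[:,2].mean()*ez).round(4))
    for i in(-1,0,1):
        G=Q[abs(Q[:,1]-b-i*.125)<.061];print(i,np.percentile(G[:,:2],[1,99],axis=0).round(4).tolist())
    # knobs: points 25..40 mm above disc
    for i in(-1,0,1):
        kk=(abs(L[:,2]-.032)<.004)&(np.hypot(L[:,0]-a,L[:,1]-b-i*.125)<.03);print("knob top",i,kk.sum(),L[kk].mean(0).round(4))
    x=(np.hypot(P[:,0]-.42,P[:,1]-.163)<.12)&(abs(P[:,2]-.005)<.008)&(hsv[:,0]>5)&(hsv[:,0]<22)&(hsv[:,1]>80)
    X=P[x];ctr=np.median(X[:,:2],0)
    print("mat",ctr.round(4),np.percentile(X[:,:2],[2,98],axis=0).round(3).tolist())
```

```text
top 4364 mean height -0.00033927162491600386
centre local -0.000999999999999987 1.3877787807814457e-17 score 4340 world [0.6232 0.0025 0.1078]
-1 [[-0.0507, -0.1754], [0.0487, -0.0743]]
0 [[-0.0502, -0.0506], [0.0495, 0.0499]]
1 [[-0.0499, 0.0743], [0.05, 0.1751]]
knob top -1 90 [-0.0011 -0.125   0.0314]
knob top 0 90 [-0.0009  0.0002  0.0318]
knob top 1 84 [-1.00e-04  1.25e-01  3.15e-02]
mat [0.4255 0.1632] [[0.362, 0.106], [0.533, 0.221]]
scene 4135 mean height 0.0011007904758193422
centre local -0.001999999999999988 0.0010000000000000148 score 4083 world [0.6217 0.0034 0.1087]
-1 [[-0.0528, -0.1746], [0.0479, -0.0735]]
0 [[-0.0524, -0.0496], [0.0483, 0.0518]]
1 [[-0.052, 0.0745], [0.0484, 0.1758]]
knob top -1 94 [-0.0019 -0.1241  0.0329]
knob top 0 90 [-0.0015  0.0005  0.0326]
knob top 1 85 [-0.0017  0.1254  0.0322]
mat [0.4253 0.1616] [[0.36, 0.105], [0.534, 0.22]]
```

```bash
cat >> h.py <<'E'
yaw=np.radians(2.95);s_,c_=np.sin(np.radians(25)),np.cos(np.radians(25))
ey=np.array([-np.sin(yaw),np.cos(yaw),0]);ez=-s_*np.array([np.cos(yaw),np.sin(yaw),0])+[0,0,c_];ex=np.cross(ey,ez)
seat=np.array([.624,.0025,.1085])-.0013*ex+.0003*ey-.013*ez
Rt=np.column_stack([np.cross(ey,-ez),ey,-ez])
def tin(i,x,y,z): return seat+(y+.125*i)*ey+x*ex+z*ez   # i=1 left,0 middle,-1 right
MAT=np.array([.4205,.1625,0.006])
E
python3 -c "
from h import *
print(seat,Rt.round(3).tolist());go(tin(1,0,0,.10),Rt)"
```

```text
[0.62829468 0.00302171 0.0961686 ] [[-0.905, -0.051, 0.422], [-0.047, 0.999, 0.022], [-0.423, 0.0, -0.906]]
shift [-49.71 -25.07   4.39] turn [ -5.3 -24.7 -23.4] | tcp [0.2043 0.5369 0.2305] open 1.001 t 0.1 q [ 1.    0.18  1.61 -0.    1.35 -0.21]
```

```bash
python3 -m handwheel '[[[1,-49.7,-25.1,4.4,-5.3,-24.7,-23.4],[1,-49.7,-25.1,4.4,-5.3,-24.7,-23.4],[1,-49.7,-25.1,4.4,-5.3,-24.7,-23.4],[1,-49.7,-25.1,4.4,-5.3,-24.7,-23.4],[1,-49.7,-25.1,4.4,-5.3,-24.7,-23.4],[1,-49.7,-25.1,4.4,-5.3,-24.7,-23.4],[1,-49.7,-25.1,4.4,-5.3,-24.7,-23.4],[1,-49.7,-25.1,4.4,-5.3,-24.7,-23.4],[1,-49.7,-25.1,4.4,-5.3,-24.7,-23.4],[1,-49.7,-25.1,4.4,-5.3,-24.7,-23.4]]]' && python3 -c "
from h import *
go(tin(1,0,0,.10),Rt);go(tin(1,0,0,.017),Rt)"
```

```text
time_s: 1.35
eef_pos: [0.5817, 0.1222, 0.1868]
eef_rot: [0.217, -0.022, 0.976, 0.006]
wrist_force: [-0.1, 0.4, -1.0]
opening: 0.999
grasp_force: 0.0
shift [ 0.17  0.36 -0.08] turn [-0.1  0.1 -0.3] | tcp [0.5817 0.1222 0.1868] open 0.999 t 1.35 q [-0.01  0.01  1.96  0.03  0.74 -1.64]
shift [0.18 0.37 8.22] turn [-0.1  0.1 -0.3] | tcp [0.5817 0.1222 0.1868] open 0.999 t 1.35 q [-0.01  0.01  1.96  0.03  0.74 -1.64]
```

```bash
python3 -m handwheel '[[[1,0.2,0.35,3,0,0,0],[1,0.2,0.35,6,0,0,0],[1,0.2,0.35,8.2,0,0,0],[1,0.2,0.35,8.2,0,0,0],[1,0.2,0.35,8.2,0,0,0]]]' && python3 -c "
from h import *
go(tin(1,0,0,.017),Rt)" && python3 -m handwheel '[[[-1,0,0,0,0,0,0],[-1,0,0,0,0,0,0],[-1,0,0,0,0,0,0],[-1,0,0,0,0,0,0],[-1,0,0,0,0,0,0],[-1,0,0,0,0,0,0]]]' && python3 -c "
from h import *
go(tin(1,0,0,.017),Rt)"
```

```text
time_s: 1.98
eef_pos: [0.6121, 0.1319, 0.1127]
eef_rot: [0.217, -0.025, 0.976, 0.007]
wrist_force: [0.1, -0.1, -0.7]
opening: 1.002
grasp_force: 0.0
shift [-0.16 -0.46  0.2 ] turn [0.1 0.1 0. ] | tcp [0.6121 0.1319 0.1127] open 1.002 t 1.98 q [ 0.01  0.19  1.93  0.03  0.58 -1.63]
time_s: 2.72
eef_pos: [0.6125, 0.1312, 0.1129]
eef_rot: [0.217, -0.025, 0.976, 0.006]
wrist_force: [-5.5, -0.2, 6.5]
opening: 0.284
grasp_force: 58.4
shift [-0.12 -0.38  0.2 ] turn [ 0.1  0.1 -0. ] | tcp [0.6125 0.1312 0.1129] open 0.284 t 2.73 q [ 0.01  0.19  1.93  0.03  0.58 -1.63]
```

```bash
python3 -m handwheel '[[[-1,0,0,-1.5,0,0,0],[-1,0,0,-5,0,0,0],[-1,0,0,-10,0,0,0],[-1,0,0,-13,0,0,0],[-1,5,5,-16,0,0,0],[-1,8,8,-18,0,0,0],[-1,8,8,-18,0,0,0],[-1,8,8,-18,0,0,0],[-1,8,8,-18,0,0,0]]]'
python3 - <<'E'
from h import *
go(tin(1,0,0,.017),Rt)
a=camera("top")["frame"];b=camera("scene")["frame"]
A=cv2.resize(a[170:290,180:340],None,fx=2.5,fy=2.5,interpolation=3);B=cv2.resize(b[120:240,260:420],None,fx=2.5,fy=2.5,interpolation=3)
cv2.imwrite("pics/l1.png",np.hstack([A,B]))
E
```

```text
time_s: 3.85
eef_pos: [0.4603, 0.2026, 0.2415]
eef_rot: [0.217, -0.024, 0.976, 0.006]
wrist_force: [-0.7, -0.8, -2.0]
opening: 0.284
grasp_force: 59.5
shift [-8.12 -8.3  18.13] turn [ 0.1  0.1 -0.1] | tcp [0.4603 0.2026 0.2415] open 0.284 t 3.85 q [ 0.23 -0.27  2.08 -0.09  0.9  -1.35]
```

View pics/l1.png

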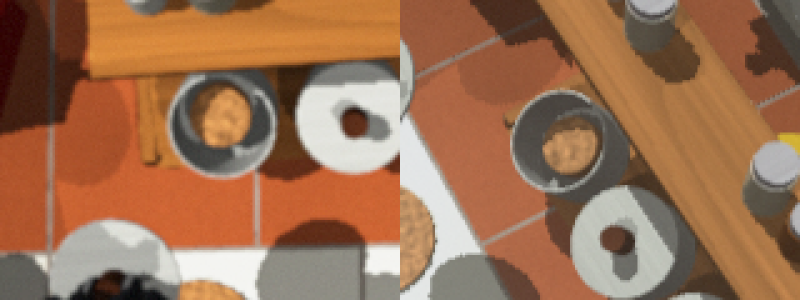

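The left tin holds the cork stopper (crop ~(222,118) left panel), not the stamp. I'll put its lid back along the same path, correcting the y offset.

```bash
python3 -m handwheel '[[[-1,-3,-4,4,0,0,0],[-1,-8,-8.35,5,0,0,0],[-1,-8,-8.35,8,0,0,0],[-1,-8,-8.35,12,0,0,0],[-1,-8,-8.35,15.5,0,0,0],[-1,-8,-8.35,16.7,0,0,0],[-1,-8,-8.35,17.4,0,0,0],[-1,-8,-8.35,18,0,0,0],[-1,-8,-8.35,18,0,0,0],[-1,-8,-8.35,18,0,0,0]]]' && python3 -c "
from h import *
go(tin(1,0,0,.017),Rt)"
```

```text
time_s: 5.2
eef_pos: [0.6131, 0.1279, 0.1132]
eef_rot: [0.218, -0.025, 0.976, 0.006]
wrist_force: [0.7, -0.6, -1.6]
opening: 0.282
grasp_force: 59.6
shift [-0.07 -0.05  0.22] turn [ 0.1  0.2 -0. ] | tcp [0.6131 0.1279 0.1132] open 0.282 t 5.2 q [ 0.01  0.19  1.93  0.04  0.58 -1.64]
```

```bash
python3 -m handwheel '[[[-1,0,0,0.1,0,0,0],[-1,0,0,0.2,0,0,0],[-1,0,0,0.2,0,0,0],[-1,0,0,0.2,0,0,0]]]' && python3 -m handwheel '[[[0.3,0,0,0.1,0,0,0],[1,0,0,0.1,0,0,0],[1,0,0,0,0,0,0],[1,0,0,0,0,0,0],[1,0,0,-4,0,0,0],[1,0,0,-9,0,0,0],[1,0,0,-13,0,0,0],[1,0,0,-13,0,0,0]]]'
python3 - <<'E'
from h import *
go(tin(0,0,0,.10),Rt)
c=camera("top");P=cloud(c).reshape(-1,3);hsv=cv2.cvtColor(c["frame"],cv2.COLOR_BGR2HSV).reshape(-1,3)
for i in(1,0):
    d=P-tin(i,0,0,.013);L=np.stack([d@ex,d@ey,d@ez],1)
    k=(abs(L[:,2])<.01)&(np.hypot(L[:,0],L[:,1])<.06)&(hsv[:,1]<70);Q=L[k]
    A=np.c_[Q[:,:2],np.ones(len(Q))];w=np.linalg.lstsq(A,Q[:,2],rcond=None)[0]
    print(i,k.sum(),"tilt",w[:2].round(3),"h",w[2].round(4),np.percentile(Q[:,:2],[1,99],axis=0).round(4).tolist())
    kk=(abs(L[:,2]-.032)<.004)&(np.hypot(L[:,0],L[:,1])<.03);print("knob",kk.sum(),L[kk].mean(0).round(4))
E
```

```text
time_s: 5.7
eef_pos: [0.6132, 0.1279, 0.113]
eef_rot: [0.217, -0.026, 0.976, 0.006]
wrist_force: [-22.7, -3.9, 24.6]
opening: 0.285
grasp_force: 63.5
time_s: 6.7
eef_pos: [0.5599, 0.125, 0.2322]
eef_rot: [0.221, -0.025, 0.975, 0.006]
wrist_force: [0.2, -0.5, 0.2]
opening: 1.005
grasp_force: 0.0
shift [  0.17 -12.54   4.94] turn [ 0.1  0.5 -0. ] | tcp [0.5599 0.125  0.2322] open 1.005 t 6.7 q [-0.   -0.1   1.97  0.03  0.84 -1.64]
1 1344 tilt [ 0.002 -0.002] h -0.0006 [[-0.0398, -0.0514], [0.0513, 0.0499]]
knob 89 [ 0.0011 -0.0008  0.031 ]
0 1489 tilt [ 0.001 -0.001] h -0.0004 [[-0.0501, -0.0508], [0.0506, 0.0496]]
knob 89 [ 0.0007 -0.0003  0.0315]
```

Left lid is seated again (tilt ~0, offset ~1 mm). On to the middle tin.

```bash
python3 -m handwheel '[[[1,0.2,-6,1,0,0.3,0],[1,0.2,-12.5,5,0,0.3,0],[1,0.2,-12.5,5,0,0.3,0],[1,0.2,-12.5,5,0,0.3,0],[1,0.2,-12.5,5,0,0.3,0],[1,0.2,-12.5,5,0,0.3,0]]]' && python3 -c "
from h import *
go(tin(0,0,0,.018),Rt)"
```

```text
time_s: 7.5
eef_pos: [0.5844, 0.0023, 0.1824]
eef_rot: [0.215, -0.026, 0.976, 0.006]
wrist_force: [-0.1, 0.1, -1.2]
opening: 0.998
grasp_force: 0.0
shift [-0.35 -0.17  7.87] turn [ 0.1 -0.2  0.1] | tcp [0.5844 0.0023 0.1824] open 0.998 t 7.5 q [-0.28 -0.01  1.98  0.2   0.77 -2.02]
```

```bash
python3 -m handwheel '[[[1,-0.2,-0.1,3,0,0,0],[1,-0.2,-0.1,6,0,0,0],[1,-0.2,-0.1,7.8,0,0,0],[1,-0.2,-0.1,7.8,0,0,0],[1,-0.2,-0.1,7.8,0,0,0],[1,-0.2,-0.1,7.8,0,0,0]]]' && python3 -c "
from h import *
go(tin(0,0,0,.018),Rt)"
```

```text
time_s: 8.25
eef_pos: [0.6193, 0.002, 0.1132]
eef_rot: [0.215, -0.025, 0.976, 0.006]
wrist_force: [-0.3, 0.1, -0.0]
opening: 0.996
grasp_force: 0.0
shift [-0.1   0.05  0.12] turn [ 0.1 -0.1  0. ] | tcp [0.6193 0.002  0.1132] open 0.996 t 8.25 q [-0.26  0.18  1.94  0.22  0.62 -2.04]
```

```bash
python3 -m handwheel '[[[-1,-0.1,0,0.1,0,0,0],[-1,-0.1,0,0.1,0,0,0],[-1,-0.1,0,0.1,0,0,0],[-1,-0.1,0,0.1,0,0,0],[-1,-0.1,0,0.1,0,0,0],[-1,-0.1,0,0.1,0,0,0]]]' && python3 -c "
from h import *
go(tin(0,0,0,.018),Rt)" && python3 -m handwheel '[[[-1,0,0,-1.5,0,0,0],[-1,0,0,-5,0,0,0],[-1,0,0,-10,0,0,0],[-1,0,0,-13,0,0,0],[-1,5,5,-16,0,0,0],[-1,8,10,-18,0,0,0],[-1,8,10,-18,0,0,0],[-1,8,10,-18,0,0,0],[-1,8,10,-18,0,0,0]]]'
python3 - <<'E'
from h import *
go(tin(0,0,0,.018),Rt)
a=camera("top")["frame"];b=camera("scene")["frame"]
A=cv2.resize(a[170:290,240:400],None,fx=2.5,fy=2.5,interpolation=3);B=cv2.resize(b[150:270,280:440],None,fx=2.5,fy=2.5,interpolation=3)
cv2.imwrite("pics/m1.png",np.hstack([A,B]))
E
```

```text
time_s: 9.0
eef_pos: [0.62, 0.002, 0.1116]
eef_rot: [0.214, -0.025, 0.976, 0.006]
wrist_force: [-5.3, 0.4, 5.1]
opening: 0.284
grasp_force: 58.5
shift [-0.1   0.06 -0.05] turn [ 0.1 -0.2 -0. ] | tcp [0.62   0.002  0.1116] open 0.284 t 9.0 q [-0.26  0.18  1.94  0.22  0.61 -2.03]
time_s: 10.12
eef_pos: [0.4678, 0.0933, 0.2416]
eef_rot: [0.215, -0.025, 0.976, 0.006]
wrist_force: [0.2, -0.3, -1.4]
opening: 0.288
grasp_force: 59.3
shift [-8.02 -9.85 17.92] turn [ 0.1 -0.2 -0.1] | tcp [0.4678 0.0933 0.2416] open 0.288 t 10.12 q [-0.1  -0.38  2.16  0.08  0.94 -1.75]
```

View pics/m1.png

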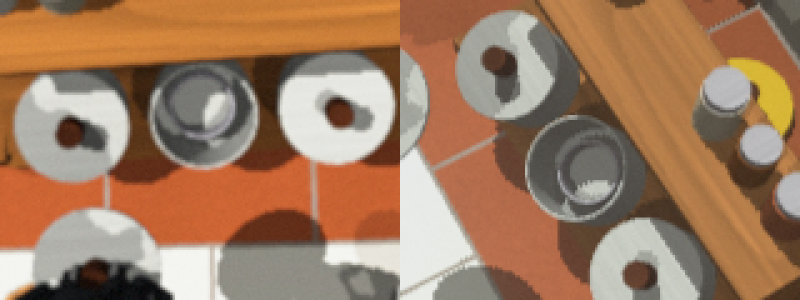

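The middle tin holds the steel cutter ring (left panel ~(203,100)), so the stamp is in the right tin. Putting the middle lid back.

```bash
python3 -m handwheel '[[[-1,-3,-4,4,0,0,0],[-1,-8,-10,5,0,0,0],[-1,-8,-10,8,0,0,0],[-1,-8,-10,12,0,0,0],[-1,-8,-10,15.5,0,0,0],[-1,-8,-10,16.7,0,0,0],[-1,-8,-10,17.4,0,0,0],[-1,-8,-10,18,0,0,0],[-1,-8,-10,18.1,0,0,0],[-1,-8,-10,18.1,0,0,0]]]' && python3 -c "
from h import *
go(tin(0,0,0,.018),Rt)"
```

```text
time_s: 11.48
eef_pos: [0.621, 0.0017, 0.112]
eef_rot: [0.215, -0.025, 0.976, 0.006]
wrist_force: [-4.6, -1.6, 3.0]
opening: 0.286
grasp_force: 60.2
shift [ 0.    0.09 -0.05] turn [ 0.  -0.1  0. ] | tcp [0.621  0.0017 0.112 ] open 0.286 t 11.47 q [-0.26  0.18  1.94  0.22  0.61 -2.04]
```

```bash
python3 -m handwheel '[[[-1,0,0,0.1,0,0,0],[-1,0,0,0.1,0,0,0],[0.3,0,0,0,0,0,0],[1,0,0,0,0,0,0],[1,0,0,0,0,0,0],[1,0,0,-4,0,0,0],[1,0,0,-8,0,0,0],[1,0,0,-8,0,0,0],[1,0,0,-8,0,0,0]]]'
cat >> h.py <<'E'
def lids(which):
    c=camera("top");P=cloud(c).reshape(-1,3);hsv=cv2.cvtColor(c["frame"],cv2.COLOR_BGR2HSV).reshape(-1,3)
    for i in which:
        d=P-tin(i,0,0,.013);L=np.stack([d@ex,d@ey,d@ez],1)
        k=(abs(L[:,2])<.01)&(np.hypot(L[:,0],L[:,1])<.06)&(hsv[:,1]<70);Q=L[k]
        w=np.linalg.lstsq(np.c_[Q[:,:2],np.ones(len(Q))],Q[:,2],rcond=None)[0]
        kk=(abs(L[:,2]-.032)<.004)&(np.hypot(L[:,0],L[:,1])<.03)
        print(i,k.sum(),"tilt",w[:2].round(3),"h",w[2].round(4),np.percentile(Q[:,:2],[1,99],axis=0).round(3).tolist(),"knob",kk.sum(),L[kk].mean(0).round(4))
E
python3 -c "
from h import *
go(tin(-1,0,0,.10),Rt);lids([1,0,-1])"
```

```text
time_s: 12.6
eef_pos: [0.5869, 0.0002, 0.1826]
eef_rot: [0.214, -0.025, 0.976, 0.006]
wrist_force: [-1.0, 0.2, -0.4]
opening: 0.996
grasp_force: 0.0
shift [ -0.11 -12.43  -0.43] turn [ 0.1 -0.2 -0. ] | tcp [5.869e-01 2.000e-04 1.826e-01] open 0.996 t 12.6 q [-0.28 -0.01  1.98  0.2   0.77 -2.02]
1 1470 tilt [ 0.    -0.001] h -0.0005 [[-0.049, -0.051], [0.051, 0.049]] knob 80 [ 0.0012 -0.0009  0.0306]
0 1113 tilt [ 0.002 -0.001] h -0.0004 [[-0.024, -0.053], [0.052, 0.048]] knob 85 [ 0.0021 -0.0018  0.0314]
-1 1476 tilt [0.003 0.   ] h -0.0001 [[-0.05, -0.051], [0.05, 0.05]] knob 90 [0.0005 0.0003 0.0319]
```

Both lids are well on. Now the right tin.

```bash
python3 -m handwheel '[[[1,-0.1,-6,-1,0,0,0],[1,-0.1,-12.4,-0.4,0,0,0],[1,-0.1,-12.4,-0.4,0,0,0],[1,-0.1,-12.4,-0.4,0,0,0],[1,-0.1,-12.4,-0.4,0,0,0],[1,-0.1,-12.4,-0.4,0,0,0]]]' && python3 -c "
from h import *
go(tin(-1,0,0,.018),Rt)"
```

```text
time_s: 13.4
eef_pos: [0.5927, -0.1222, 0.1866]
eef_rot: [0.214, -0.026, 0.976, 0.007]
wrist_force: [0.2, 0.1, -1.4]
opening: 1.0
grasp_force: 0.0
shift [-0.02 -0.2   8.18] turn [ 0.1 -0.2  0.1] | tcp [ 0.5927 -0.1222  0.1866] open 1.0 t 13.4 q [-0.53  0.04  1.92  0.32  0.84 -2.32]
```

```bash
python3 -m handwheel '[[[1,0,-0.1,3,0,0,0],[1,0,-0.1,6,0,0,0],[1,0,-0.1,8.1,0,0,0],[1,0,-0.1,8.1,0,0,0],[1,0,-0.1,8.1,0,0,0],[1,0,-0.1,8.1,0,0,0]]]' && python3 -c "
from h import *
go(tin(-1,0,0,.018),Rt)"  && python3 -m handwheel '[[[-1,0,0,0.1,0,0,0],[-1,0,0,0.1,0,0,0],[-1,0,0,0.1,0,0,0],[-1,0,0,0.1,0,0,0],[-1,0,0,0.1,0,0,0],[-1,0,0,0.1,0,0,0]]]' && python3 -c "
from h import *
go(tin(-1,0,0,.018),Rt)"
```

```text
time_s: 14.15
eef_pos: [0.6271, -0.1229, 0.1147]
eef_rot: [0.215, -0.025, 0.976, 0.006]
wrist_force: [-0.6, 0.0, 0.9]
opening: 0.999
grasp_force: 0.0
shift [0.09 0.07 0.21] turn [ 0.  -0.1  0. ] | tcp [ 0.6271 -0.1229  0.1147] open 0.999 t 14.15 q [-0.49  0.22  1.88  0.35  0.69 -2.35]
time_s: 14.9
eef_pos: [0.627, -0.1229, 0.1127]
eef_rot: [0.214, -0.025, 0.976, 0.006]
wrist_force: [-4.5, 0.9, 5.3]
opening: 0.283
grasp_force: 58.6
shift [-0.01  0.06  0.03] turn [ 0.1 -0.2 -0. ] | tcp [ 0.627  -0.1229  0.1127] open 0.283 t 14.9 q [-0.49  0.23  1.88  0.35  0.69 -2.35]
```

```bash
python3 -m handwheel '[[[-1,0,0,-1.5,0,0,0],[-1,0,0,-5,0,0,0],[-1,0,0,-10,0,0,0],[-1,0,0,-13,0,0,0],[-1,5,5,-16,0,0,0],[-1,8,7,-18,0,0,0],[-1,8,7,-18,0,0,0],[-1,8,7,-18,0,0,0],[-1,8,7,-18,0,0,0]]]'
cat >> h.py <<'E'
Rd=np.column_stack([np.cross(ey,[0,0,-1.]),ey,[0,0,-1.]])
E
python3 - <<'E'
from h import *
go([.40,-.035,.10],Rd)
c=camera("top");d=camera("scene");np.savez("top1.npz",**c);np.savez("scene1.npz",**d);a=c["frame"];b=d["frame"]
A=cv2.resize(a[180:260,335:435],None,fx=4,fy=4,interpolation=3);B=cv2.resize(b[220:300,330:430],None,fx=4,fy=4,interpolation=3)
cv2.imwrite("pics/r1.png",np.hstack([A,B]))
E
```

```text
time_s: 16.02
eef_pos: [0.4761, -0.0613, 0.2425]
eef_rot: [0.214, -0.025, 0.976, 0.006]
wrist_force: [-0.7, -0.2, -1.4]
opening: 0.281
grasp_force: 59.3
shift [12.75  2.99  9.82] turn [ 0.1 24.8 -0. ] | tcp [ 0.4761 -0.0613  0.2425] open 0.281 t 16.02 q [-0.54 -0.37  2.15  0.28  1.01 -2.27]
```

View pics/r1.png

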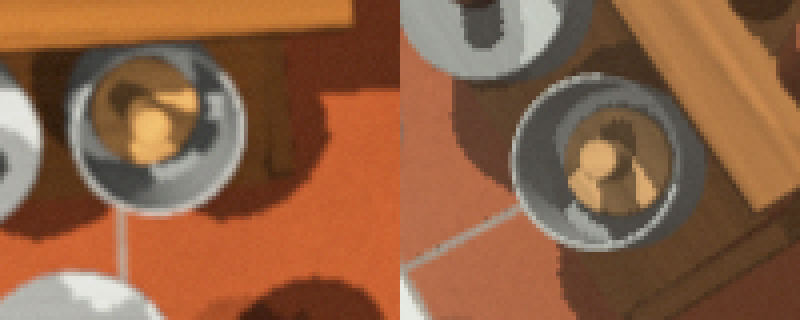

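The stamp is in the right tin: handle top is at about (150,122) in the left panel and (603,160) in the right. I lower the lid to the free counter and compute the handle position.

```bash
python3 -m handwheel '[[[-1,4,1,3,0,8,0],[-1,8,2,6,0,16,0],[-1,12.75,3,9.8,0,24.8,0],[-1,12.75,3,9.8,0,24.8,0],[-1,12.75,3,9.8,0,24.8,0],[-1,12.75,3,9.8,0,24.8,0],[-1,12.75,3,9.8,0,24.8,0]]]'
python3 - <<'E'
from h import *
go([.40,-.035,.018],Rd)
for n,(u,v) in(("top",(372,210)),("scene",(381,260))):
    c=dict(np.load(n+"1.npz"));P=cloud(c).reshape(-1,3);d=P-tin(-1,0,0,-.060);L=np.stack([d@ex,d@ey,d@ez],1)
    k=(abs(L[:,2]-.056)<.004)&(np.hypot(L[:,0],L[:,1])<.032);Q=L[k]
    print(n,"handle top",k.sum(),Q.mean(0).round(4),np.percentile(Q,[3,97],axis=0).round(4).tolist())
    k=(abs(L[:,2]-.014)<.004)&(np.hypot(L[:,0],L[:,1])<.046);Q=L[k]
    print(n,"foot top",k.sum(),Q.mean(0).round(4),np.percentile(Q,[3,97],axis=0).round(4).tolist())
E
```

```text
time_s: 17.0
eef_pos: [0.401, -0.0353, 0.1023]
eef_rot: [0.003, -0.025, 1.0, -0.0]
wrist_force: [-0.4, -0.0, -1.8]
opening: 0.283
grasp_force: 59.3
shift [0.14 0.04 8.43] turn [-0.   0.3 -0. ] | tcp [ 0.401  -0.0353  0.1023] open 0.283 t 17.0 q [-0.39 -0.05  2.14  0.    1.05 -2.01]
top handle top 65 [0.0006 0.0024 0.0561] [[-0.0102, -0.008, 0.0528], [0.0105, 0.0114, 0.059]]
top foot top 389 [0.0014 0.0019 0.0139] [[-0.0286, -0.0274, 0.0103], [0.0294, 0.0308, 0.0174]]
scene handle top 76 [-0.0005  0.0023  0.0567] [[-0.0108, -0.0073, 0.0525], [0.0092, 0.0127, 0.0596]]
scene foot top 394 [0.0002 0.0018 0.0148] [[-0.0301, -0.0265, 0.0109], [0.0279, 0.0319, 0.0177]]
```

```bash
python3 -m handwheel '[[[-1,0,0,4,0,0.2,0],[-1,0,0,7.2,0,0.2,0],[-1,0,0,8,0,0.2,0],[-1,0,0,8.3,0,0.2,0],[-1,0,0,8.4,0,0.2,0],[-1,0,0,8.4,0,0.2,0]]]' && python3 -c "
from h import *
go([.40,-.035,.018],Rd)"
```

```text
time_s: 17.75
eef_pos: [0.4006, -0.0348, 0.0172]
eef_rot: [-0.001, -0.026, 1.0, 0.0]
wrist_force: [0.9, -1.2, 2.5]
opening: 0.288
grasp_force: 59.8
shift [ 0.06 -0.02 -0.08] turn [ 0.  -0.1  0. ] | tcp [ 0.4006 -0.0348  0.0172] open 0.288 t 17.75 q [-0.38  0.15  2.17 -0.    0.83 -2.01]
```

```bash
python3 -m handwheel '[[[-1,0,0,0,0,0,0],[0.3,0,0,0,0,0,0],[1,0,0,0,0,0,0],[1,0,0,0,0,0,0],[1,0,0,-4,0,0,0],[1,0,0,-9,0,0,0],[1,0,0,-14,0,0,0],[0,0,0,-17,0,0,0],[0,0,0,-17,0,0,0]]]' && python3 -c "
from h import *
go(tin(-1,.0003,.0023,.08),Rt)
P=cloud(camera('scene')).reshape(-1,3)
k=(np.hypot(P[:,0]-.4,P[:,1]+.035)<.05)&(abs(P[:,2]-.013)<.008);Q=P[k];print('lid',k.sum(),np.linalg.lstsq(np.c_[Q[:,:2]-[.4,-.035],np.ones(len(Q))],Q[:,2],rcond=None)[0].round(4))"
```

```text
time_s: 18.88
eef_pos: [0.4017, -0.0351, 0.1885]
eef_rot: [0.001, -0.026, 1.0, -0.0]
wrist_force: [0.4, 0.3, -0.9]
opening: 0.603
grasp_force: 0.0
shift [-19.46  -9.63   2.  ] turn [ -0.  -24.9   0. ] | tcp [ 0.4017 -0.0351  0.1885] open 0.603 t 18.88 q [-0.38 -0.18  2.06 -0.    1.26 -2.01]
lid 942 [0.0006 0.0021 0.0131]
```

The lid lies flat (top at 13 mm, no tilt). Approaching the stamp.

```bash
python3 -m handwheel '[[[0,-6,-3,-1,0,-8,0],[0,-12,-6,0,0,-16,0],[0,-19.5,-9.6,2,0,-24.9,0],[0,-19.5,-9.6,2,0,-24.9,0],[0,-19.5,-9.6,2,0,-24.9,0],[0,-19.5,-9.6,2,0,-24.9,0],[0,-19.5,-9.6,2,0,-24.9,0]]]' && python3 -c "
from h import *
go(tin(-1,.0003,.0023,.0),Rt);go(tin(-1,.0003,.0023,-.036),Rt)"
```

```text
time_s: 19.8
eef_pos: [0.5989, -0.1196, 0.1649]
eef_rot: [0.213, -0.025, 0.977, 0.007]
wrist_force: [0.0, 0.3, 0.1]
opening: 0.501
grasp_force: 0.0
shift [-0.41 -0.2   7.73] turn [ 0.1 -0.4 -0. ] | tcp [ 0.5989 -0.1196  0.1649] open 0.501 t 19.8 q [-0.51  0.09  1.92  0.32  0.79 -2.32]
shift [-0.43 -0.2  11.33] turn [ 0.1 -0.4 -0. ] | tcp [ 0.5989 -0.1196  0.1649] open 0.501 t 19.8 q [-0.51  0.09  1.92  0.32  0.79 -2.32]
```

```bash
python3 -m handwheel '[[[0,-0.2,-0.1,3,0,-0.2,0],[0,-0.3,-0.1,6,0,-0.2,0],[0,-0.3,-0.1,6,0,-0.2,0],[0,-0.3,-0.1,6,0,-0.2,0]]]' && python3 -c "
from h import *
go(tin(-1,.0003,.0023,-.036),Rt)"
```

```text
time_s: 20.3
eef_pos: [0.6275, -0.1197, 0.1129]
eef_rot: [0.216, -0.025, 0.976, 0.006]
wrist_force: [0.8, -0.4, 0.0]
opening: 0.495
grasp_force: 0.0
shift [ 0.03 -0.03  5.42] turn [ 0.1 -0.1  0. ] | tcp [ 0.6275 -0.1197  0.1129] open 0.495 t 20.3 q [-0.49  0.23  1.89  0.35  0.68 -2.34]
```

```bash
python3 -m handwheel '[[[0,0,0,2.5,0,0,0],[0,0,0,4.4,0,0,0],[0,0,0,5.3,0,0,0],[0,0,0,5.3,0,0,0],[0,0,0,5.3,0,0,0],[-1,0,0,5.3,0,0,0],[-1,0,0,5.3,0,0,0],[-1,0,0,5.3,0,0,0],[-1,0,0,5.3,0,0,0],[-1,0,0,5.3,0,0,0]]]' && python3 -c "
from h import *
go(tin(-1,.0003,.0023,-.036),Rt)"
```

```text
time_s: 21.55
eef_pos: [0.6499, -0.1187, 0.0648]
eef_rot: [0.216, -0.025, 0.976, 0.006]
wrist_force: [-3.8, 0.7, 4.8]
opening: 0.264
grasp_force: 58.4
shift [0.04 0.   0.11] turn [ 0.1 -0.1 -0. ] | tcp [ 0.6499 -0.1187  0.0648] open 0.264 t 21.55 q [-0.46  0.35  1.85  0.38  0.59 -2.37]
```

```bash
python3 -m handwheel '[[[-1,0,0,-1.5,0,0,0],[-1,0,0,-6,0,0,0],[-1,0,0,-11,0,0,0],[-1,0,0,-14,0,0,0],[-1,4,4,-18,0,0,0],[-1,8,8,-20,0,0,0],[-1,8,8,-20,0,0,0],[-1,8,8,-20,0,0,0]]]' && python3 -c "
from h import *
go([*MAT[:2],.11],Rd)
for n in('top','scene'):
    c=camera(n);P=cloud(c).reshape(-1,3);hsv=cv2.cvtColor(c['frame'],cv2.COLOR_BGR2HSV).reshape(-1,3)
    x=(np.hypot(P[:,0]-.42,P[:,1]-.163)<.075)&(abs(P[:,2]-.005)<.008)&(hsv[:,0]>5)&(hsv[:,0]<22)&(hsv[:,1]>80)
    (a,r)=cv2.minEnclosingCircle(P[x,:2].astype(np.float32));print(n,x.sum(),np.round(a,4),r)"
```

```text
time_s: 22.55
eef_pos: [0.4893, -0.0471, 0.213]
eef_rot: [0.217, -0.025, 0.976, 0.006]
wrist_force: [0.6, 0.2, -0.5]
opening: 0.261
grasp_force: 59.1
shift [ 9.6  21.29  6.88] turn [ 0. 25.  0.] | tcp [ 0.4893 -0.0471  0.213 ] open 0.261 t 22.55 q [-0.49 -0.3   2.16  0.28  0.92 -2.24]
top 2095 [0.419 0.163] 0.06479942798614502
scene 371 [0.4487 0.1752] 0.04784214869141579
```

```bash
python3 -m handwheel '[[[-1,3,6,0,0,8,0],[-1,6,12,2,0,16,0],[-1,9.7,18,5,0,25,0],[-1,9.7,21.3,6.8,0,25,0],[-1,9.7,21.3,6.8,0,25,0],[-1,9.7,21.3,6.8,0,25,0],[-1,9.7,21.3,6.8,0,25,0],[-1,9.7,21.3,6.8,0,25,0]]]'
python3 - <<'E'
from h import *
go([.419,.163,.031],Rd)
b=camera("scene")["frame"];cv2.imwrite("pics/s1.png",cv2.resize(b[130:290,180:390],None,fx=3,fy=3,interpolation=3))
E
```

```text
time_s: 23.65
eef_pos: [0.4198, 0.1618, 0.1104]
eef_rot: [-0.0, -0.025, 1.0, 0.001]
wrist_force: [-0.5, -0.3, -1.2]
opening: 0.263
grasp_force: 59.3
shift [0.08 0.11 7.94] turn [ 0.1 -0.  -0.1] | tcp [0.4198 0.1618 0.1104] open 0.263 t 23.65 q [ 0.1   0.05  2.02  0.    1.07 -1.52]
```

View pics/s1.png

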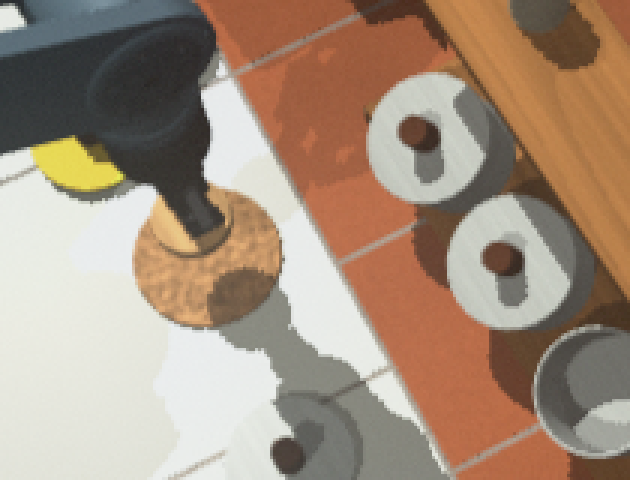

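The stamp is held above the mat (foot at ~(193,222)), both lids are on, the third lid lies on the counter (~(293,445)), and the right tin is empty. Lowering.

```bash
python3 -m handwheel '[[[-1,0,0.1,3,0,0,0],[-1,0,0.1,6,0,0,0],[-1,0,0.1,7.3,0,0,0],[-1,0,0.1,7.7,0,0,0],[-1,0,0.1,7.9,0,0,0],[-1,0,0.1,7.9,0,0,0],[-1,0,0.1,7.9,0,0,0]]]' && python3 -c "
from h import *
go([.419,.163,.031],Rd)"
```

```text
time_s: 24.58
eef_pos: [0.4192, 0.1641, 0.0312]
eef_rot: [-0.0, -0.026, 1.0, 0.001]
wrist_force: [0.4, 0.3, -1.2]
opening: 0.263
grasp_force: 59.3
shift [ 0.02 -0.11  0.02] turn [ 0.1 -0.   0. ] | tcp [0.4192 0.1641 0.0312] open 0.263 t 24.57 q [ 0.11  0.21  2.05  0.    0.89 -1.52]
```

No contact force yet, so I go down in small steps.

```bash
python3 -m handwheel '[[[-1,0,0,0.1,0,0,0],[-1,0,0,0.1,0,0,0],[-1,0,0,0.1,0,0,0]]]' && python3 -m handwheel '[[[-1,0,0,0.1,0,0,0],[-1,0,0,0.1,0,0,0],[-1,0,0,0.1,0,0,0]]]'
```

```text
time_s: 24.95
eef_pos: [0.4189, 0.1641, 0.03]
eef_rot: [-0.001, -0.026, 1.0, 0.001]
wrist_force: [-0.3, 0.9, 6.4]
opening: 0.263
grasp_force: 60.1
time_s: 25.32
eef_pos: [0.419, 0.1641, 0.0299]
eef_rot: [-0.001, -0.026, 1.0, 0.001]
wrist_force: [-6.1, -0.1, 18.3]
opening: 0.266
grasp_force: 61.9
```

Contact. Release with a slight back-off, then retract.

```bash
python3 -m handwheel '[[[-1,0,0,-0.1,0,0,0],[0,0,0,-0.1,0,0,0],[0.3,0,0,-0.1,0,0,0],[0.3,0,0,-0.1,0,0,0],[0.3,0,0,-3,0,0,0],[0.3,0,0,-7,0,0,0],[0.3,0,0,-12,0,0,0],[0.3,4,0,-16,0,0,0],[0.3,12,0,-16,0,0,0],[0.3,12,0,-16,0,0,0]]]'
python3 - <<'E'
from h import *
lids([1,0])
c=camera("top");b=camera("scene");cv2.imwrite("pics/f.png",np.hstack([cv2.resize(c["frame"][160:400,180:460],(400,343)),cv2.resize(b["frame"][120:360,180:460],(400,343))]))
P=cloud(c).reshape(-1,3)
for lo,hi in((.056,.070),(.016,.024)):
    k=(np.hypot(P[:,0]-.419,P[:,1]-.163)<.05)&(P[:,2]>lo)&(P[:,2]<hi);print(k.sum(),P[k].mean(0).round(4))
E
```

```text
time_s: 26.58
eef_pos: [0.2963, 0.1575, 0.1884]
eef_rot: [-0.001, -0.026, 1.0, 0.001]
wrist_force: [1.0, 0.2, -0.1]
opening: 0.646
grasp_force: 0.0
1 1477 tilt [ 0.003 -0.002] h -0.0006 [[-0.049, -0.051], [0.051, 0.05]] knob 85 [ 0.0008 -0.0006  0.0315]
0 1480 tilt [ 0.002 -0.001] h -0.0004 [[-0.049, -0.052], [0.051, 0.048]] knob 89 [ 0.0014 -0.0019  0.0311]
77 [0.4181 0.1622 0.0605]
371 [0.4177 0.1619 0.0194]
```

View pics/f.png

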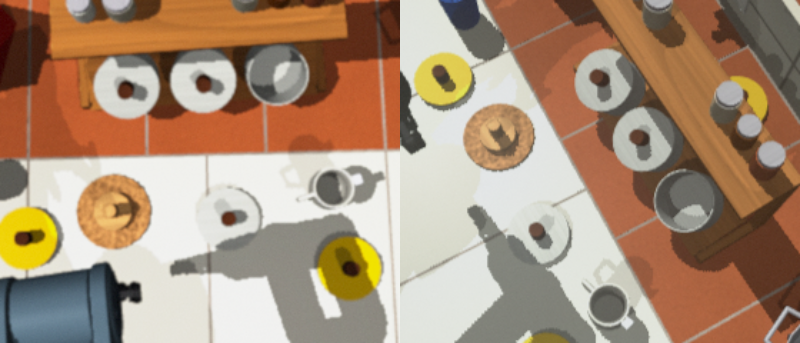

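The stamp stands upright in the middle of the mat (left panel ~(113,210)). The right lid is flat on the counter (~(228,217)), the other two lids are on, and the arm is clear.

```bash
python3 -c "
from bench import ctrl
print(ctrl.hand_in())"
```

```text
the job is handed in; nothing more can be done
None
```

I found the stamp in the right tin and stood it upright on the cork mat; that tin's lid lies flat on the counter knob up, the left and middle lids are back on, and the job is handed in (no verdict was returned).

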